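Shut the slide tray and draw out the dish tray

TASK

Only one of the two sample stores' trays may be out at a time: first push the narrow tray, which was left open, fully home. Then hook a fingertip behind the upstanding lip of the wide tray and draw it out along its rails to its stop, so that the Petri dish in it comes out from under the hood. Use only the fingertips: do not pinch the lips, do not touch the dish, which must stay lying in its well, and leave the bottle, tape roll and flask where they stand.

Things in the scene. Friction and masses are not known exactly. Their poses are not given: they have to be found in the camera images.
- wide_unit: low grey and white sample store with a clear roof window, fixed to the worktop, with the wide tray. Origin on the worktop under the middle of the shut lip's front face; x into the store (the tray opens to -x), y along the lip, z up. Hood 150 mm wide (y), x = 60 to 150 mm, top at z = 48 mm; base plate 8 mm high from x = 10 mm
- narrow_unit: low grey and white sample store with a clear roof window, fixed to the worktop, with the narrow tray. Origin on the worktop under the middle of the shut lip's front face; x into the store (the tray opens to -x), y along the lip, z up. Hood 110 mm wide (y), x = 60 to 150 mm, top at z = 48 mm; base plate 8 mm high from x = 10 mm
- wide_tray (a joint): slide of the wide tray: 0 = fully home, 0.100 = drawn out against its stop (m), the tray moving to the store's -x. Starts at 0. It stays where it is left; moving it takes about 2 N plus 4 N per m/s; firm stops at both ends
- narrow_tray (a joint): slide of the narrow tray: 0 = fully home, 0.100 = drawn out against its stop (m), the tray moving to the store's -x. Starts between 0.05 and 0.085. It stays where it is left; moving it takes about 2 N plus 4 N per m/s; firm stops at both ends
- wide_lip (a point): mid-top of the wide tray's upstanding front lip, moves with the tray; axes as the store's. Lip 130 mm wide (y), 7 mm thick (x, 3.5 mm either side of this point), z 10 to 44 mm. Behind it (+x) an open trough 50 mm long, floor at z = 13 mm, no end walls, then a cross rib 6 mm high; when shut the hood's front is 56 mm behind this point. Nothing stands in front of the lip
- narrow_lip (a point): mid-top of the narrow tray's upstanding front lip, moves with the tray; axes as the store's. Lip 90 mm wide (y), 7 mm thick (x, 3.5 mm either side of this point), z 10 to 44 mm. Behind it (+x) an open trough 50 mm long, floor at z = 13 mm, no end walls, then a cross rib 6 mm high; when shut the hood's front is 56 mm behind this point. Nothing stands in front of the lip
- wide_well (a point): centre of the floor of the square well (68 x 68 mm inside, walls 5 mm high) in the wide tray, 95.5 mm behind wide_lip, 13 mm above the worktop; moves with the tray
- dish: lidded clear Petri dish, 61 mm across, 15 mm high, lying loose in the wide tray's well; origin at the centre of its underside
- red_bottle: bystander: small bottle with a red cap, 56 mm across, 109 mm high; origin at the centre of its underside
- tape_roll: bystander: roll of label tape lying flat, 66 mm across, 19 mm high; origin at the centre of its underside
- flask: bystander: conical flask, 68 mm across, 113 mm high; origin at the centre of its underside

How it is judged:
On the way, in this order (a step that is already met when the one before it is completed fails the run):
1. the narrow tray is pushed fully home (value of joint narrow_tray below 0.004 m), for 0.2 s.
2. the wide tray is drawn out to its stop (value of joint wide_tray above 0.094 m), for 0.2 s.
At the end, for the whole second after the job is handed in: The narrow tray is home (within 5 mm of shut), the wide tray is out at its stop (within 7 mm) and at rest, and the Petri dish lies flat and still in its well on it (within 8 mm of the well's centre) (value of joint narrow_tray below 0.005 m and value of joint wide_tray above 0.093 m and velocity of joint wide_tray below 0.01 m/s and horizontal distance between dish and wide_well below 0.008 m and z of dish in the frame of wide_well below 0.004 m and angle between dish's own z axis and vertical below 0.08 rad and linear speed of dish below 0.02 m/s); the robot touches nothing.
It fails at once if both trays are out at once (wide more than 15 mm while narrow is more than 10 mm) (value of joint wide_tray above 0.015 m and value of joint narrow_tray above 0.01 m).
It fails at once if a lip is pinched: both its faces are pressed at once ((contact force between the fingers and wide_tray_c0 above 1.5 N and contact force between the fingers and wide_tray_c1 above 1.5 N) or (contact force between the fingers and narrow_tray_c0 above 1.5 N and contact force between the fingers and narrow_tray_c1 above 1.5 N)).
It fails at once if the dish is touched by the robot, or lifted (contact force between any of the arm, the fingers and dish above 0.3 N or height (world z) of dish above 0.025 m).
It fails at once if the bottle, tape roll or flask is moved by more than 15 mm or tipped (distance of any of red_bottle, tape_roll, flask from where it was at the start of the episode above 0.015 m or angle between any of red_bottle, tape_roll, flask's own z axis and vertical above 0.3 rad).
It also fails if it takes over 51 s, if anything falls off the work surface, if the arm or the gripper's body presses on something with over 40 N, if the wrist force passes 120 N, or if a joint passes its speed limit or range.

ROBOT

A 6-joint arm with a two-finger parallel gripper is mounted at the origin on a cart in front of the work surface, level with it; the furniture and walls round the work are solid. World frame = base frame: x ahead of the robot, y to its left, z up, the work surface at z = 0. Lengths are in m, angles in rad, forces in N, time in s.
With the tool pointing down it reaches from about 0.25 to 0.775 m from the base axis. Payload 4 kg.
Tool frame: the origin (TCP) lies at the very end of the fingers, on their centre line; the grasp point (between the pads) lies 19 mm behind it; z points along the fingers, y is the line along which they close (so a half turn about z gives the same grasp; the last joint's range is limited). The gripper opens to 94 mm and grips with 3 to 60 N. Pads are 16 mm wide; open, the fingers measure 119 mm over their backs; the gripper's body (75 mm by 177 mm) begins 78 mm behind the grasp point.
Start: joints at [1.233, 0.087, 1.371, -0, 1.684, -0.103], TCP at [0.128, 0.535, 0.206] pointing down, gripper open.
Joint ranges: [-3.1, 3.1], [-0.76, 2.03], [0.27, 2.55], [-1.08, 4.22], [0.17, 2.65], [-2.57, 2.57]. Speed limits (rad/s): [2.79, 2.79, 3.14, 3.14, 3.14, 3.14].

INTERFACE

Orientations are given as [roll, pitch, yaw] about the fixed x, y, z axes, in that order (R = Rz(yaw) Ry(pitch) Rx(roll)).
In Python, from bench import robot gives the robot as it stands. The module is installed in compiled form; this text tells all that it offers.
- The arm moves only by the tool move_arm, never from a script. Its argument "deltas" is one flat list of numbers, 7 for each row, row after row: the turn, a rotation vector about the tool's x, y, z in rad, then the shift along the tool's x, y, z in cm, then the closure, from -1 (fully open) to 1 (shut). A call has 1 to 8 rows; each row is the pose to reach, as a shift and turn from the pose commanded when the call began, along the tool's axes at that moment; what a row does not reach only later rows make up. A row lasts 1/10 s, in which the tool goes at most 50 mm and 8.59 degrees, less where a joint would pass 70% of its speed; a pose out of reach is approached as far as the arm can. A call with a gripper value outside its range is refused whole. The fingers move at their own pace and stop on an object; the grip force is fixed at half the most. Time passes only in rows, so rows that repeat a pose let the fingers close. It gives the time, the measured TCP pose, the force, the opening and the grip force at its end, in the units of the state.
- robot.get_obs(): the state, without advancing time (a new reading comes with each control period).
- robot.snapshot(name): name is "scene" or "top" or "wrist"; returns a dict with "image" (480x640x3 uint8, red, green, blue), "depth" (480x640 float32, m along the optical axis (not along the pixel's ray), 0 where there is no reading), "fov_y" (degrees; the focal length in pixels is half the picture's height over the tangent of half this angle, whatever the lens; pixels are square), "cx", "cy" (the principal point, pixels), "D" ([k1, k2, p1, p2, k3] as OpenCV has them; the pictures are not rectified), "origin" and "orientation" of the camera in the world; the wrist camera has in their place "T_tool_cam" (4x4, takes a point from camera to tool coordinates, whose origin is the TCP and whose axes are the flange's). Camera axes: x right, y up, looking along -z (the intrinsics and any distortion apply to the point x, -y, -z); pixel columns grow to the right and rows downward; lengths in m; the calibration is good to about 2 mm. A picture is of the moment at which its call begins: read the wrist's pose just before it.
- robot.close_job(): hands the job in; it is judged then, once.
The state is a dict: "time": time; "joint_positions": joint angles; "qvel": joint speeds; "joint_torque": joint torques, N m; "tool_pos": TCP position; "ee_rot": TCP orientation; "wrist_force": force on the tool from outside, world axes, zero at the start; "wrist_torque": the same for the moment, N m; "width": finger opening in m; "finger_force": force on a finger pad.
Only numpy, scipy, OpenCV 4.12 (cv2) and the standard library are available. Lean on these libraries where they do the work, as an engineer would, in place of code of your own. Each camera call takes 0.05 s, during which the arm holds its last target. There are 200 camera calls.

## Working session

There is one attempt and no reset: what is moved stays moved. The work goes in short steps, Python scripts to look and compute and a tool call to move; the robot and the scene stay as the last step left them, time stands still between calls to the robot, and variables do not carry over. Pictures are saved under pics/ and viewed, at most 10 in all, crops included, and the job is handed in when it is done.

Besides the shell and the picture viewer there is one more tool, called after "Emit:" by a JSON object that holds its "api" and its "payload", one argument or row to a line. move_arm: Moves the arm, as the interface text tells. Its arguments: {"type":"object","properties":{"deltas":{"type":"array","items":{"type":"number"}}},"required":["deltas"]}

```bash
mkdir -p pics; cat > h.py <<'E'
import numpy as np, cv2, pickle
from scipy.spatial.transform import Rotation as R
from bench import robot
def snap(n,f):
    o=robot.get_obs(); s=robot.snapshot(n); s['obs']=o
    cv2.imwrite('pics/'+f+'.png',s['image'][:,:,::-1]); pickle.dump(s,open(f+'.pkl','wb')); return s
def campose(s):
    if 'T_tool_cam' in s:
        o=s['obs'];T=np.eye(4);T[:3,:3]=rot(o['ee_rot']);T[:3,3]=o['tool_pos'];T=T@s['T_tool_cam'];return T[:3,:3],T[:3,3]
    return rot(s['orientation']),np.array(s['origin'])
def rot(a):
    a=np.array(a); return a if a.shape==(3,3) else R.from_euler('xyz',a).as_matrix()
def K(s):
    f=240/np.tan(np.radians(s['fov_y'])/2); return np.array([[f,0,s['cx']],[0,f,s['cy']],[0,0,1.]])
def rays(s,uv):
    p=cv2.undistortPoints(np.array(uv,float).reshape(-1,1,2),K(s),np.array(s['D'],float))[:,0]
    return np.c_[p[:,0],-p[:,1],-np.ones(len(p))]
def onplane(s,uv,z):
    M,t=campose(s); d=rays(s,uv)@M.T; return t+d*((z-t[2])/d[:,2])[:,None]
def cloud(s,uv):
    M,t=campose(s); uv=np.array(uv); dp=s['depth'][uv[:,1],uv[:,0]]; return t+(rays(s,uv)*dp[:,None])@M.T
E
python3 - <<'E'
from h import *
for n in('top','scene'):
    s=snap(n,n+'0'); print(n,s['fov_y'],s['origin'],np.shape(s['orientation']),s['orientation'],s['D'])
print(robot.get_obs())
E
```

```text
top 49.0857084053383 [0.470501   0.02775728 1.27640974] (3,) [ 0.07138857 -0.02604693 -1.57425562] [-0.13061365  0.          0.          0.          0.        ]
scene 57.9321652874077 [-0.02987924 -0.45862495  0.8649431 ] (3,) [ 0.7327058   0.01266498 -0.91728357] [-0.10112249  0.          0.          0.          0.        ]
{'time': 0.1, 'joint_positions': array([ 1.23290011e+00,  8.78975387e-02,  1.37206756e+00,  3.68438233e-06,
        1.68362215e+00, -1.03123233e-01]), 'qvel': array([-0.00105598,  0.00013506, -0.00256815,  0.00029742, -0.00304214,
        0.00082104]), 'joint_torque': array([ 1.10777666e-03, -3.41256952e+01, -3.03300583e+01,  7.18842633e-02,
        3.05328949e-02, -8.97791460e-05]), 'tool_pos': array([0.12779457, 0.53444344, 0.20443029]), 'ee_rot': array([-3.13960903e+00, -2.08966839e-04,  2.90681987e+00]), 'wrist_force': array([0.77301955, 0.7006701 , 0.02046942]), 'wrist_torque': array([0.00630368, 0.02962294, 0.01393859]), 'finger_force': 0.0, 'width': 0.09414818513514625}
```

View pics/top0.png

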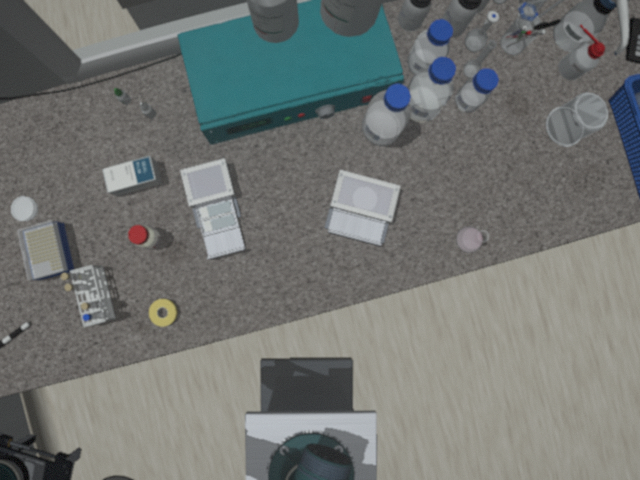

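View pics/scene0.png

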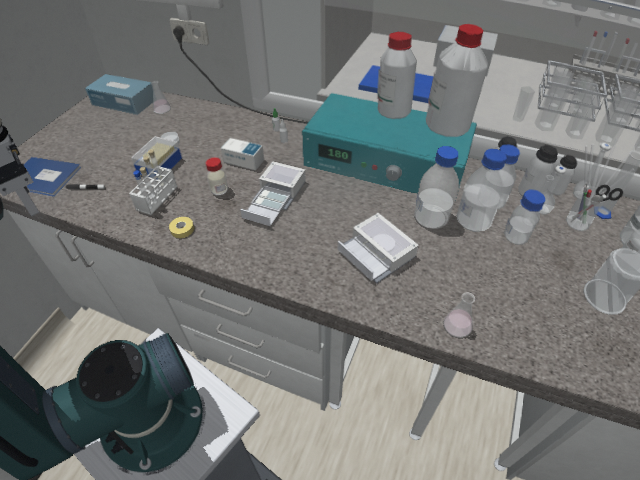

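The top view shows the narrow store's hood at (208,183), with its tray open to a lip near (225,252). The wide store's hood is at (366,196) with its lip near (357,238). The bottle is at (140,235), the tape at (163,313) and the flask at (470,238). I'll zoom in for the corners.

```bash
python3 - <<'E'
from h import *
s=pickle.load(open('top0.pkl','rb')); im=s['image'][150:270,120:420][:,:,::-1]
cv2.imwrite('pics/c.png',cv2.resize(im[:, 40:300],None,fx=3,fy=3,interpolation=cv2.INTER_CUBIC))
P=lambda u,z:onplane(s,[u],z)[0].round(3)
for n,u,z in(('bottle cap',(138,235),.105),('tape',(163,313),.019),('flask',(470,239),.02)):print(n,P(u,z))
for n,uv in(('narrowhood',[(180,168),(227,160),(234,198),(187,206)]),('wide',[(339,172),(400,186),(392,221),(331,206)])):print(n,onplane(s,uv,.048).round(3).tolist())
E
```

```text
bottle cap [0.574 0.392 0.105]
tape [0.394 0.354 0.019]
flask [ 0.571 -0.389  0.02 ]
narrowhood [[0.739, 0.312, 0.048], [0.757, 0.2, 0.048], [0.666, 0.182, 0.048], [0.647, 0.293, 0.048]]
wide [[0.728, -0.066, 0.048], [0.695, -0.212, 0.048], [0.611, -0.191, 0.048], [0.647, -0.047, 0.048]]
```

View pics/c.png

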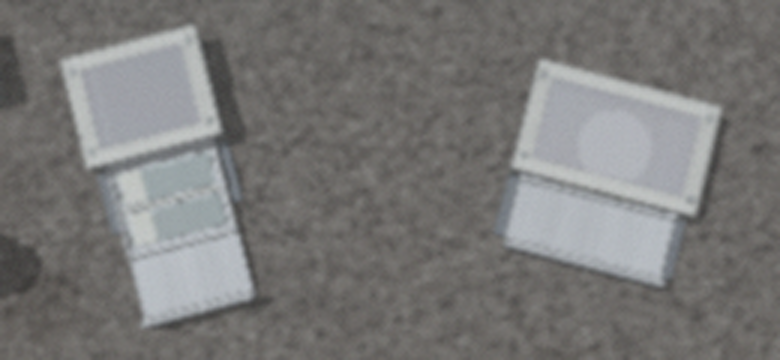

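The crop shows the narrow hood with corners (62,62), (195,27), (220,132) and (90,167), and its lip front from (145,326) to (255,298). The wide hood's corners are (543,60), (720,107), (695,215) and (513,170), and its lip front runs from (503,243) to (664,286).

```bash
python3 - <<'E'
from h import *
s=pickle.load(open('top0.pkl','rb'))
for n,h,l in(('narrow',[(62,62),(195,27),(220,132),(90,167)],[(145,326),(255,298)]),('wide',[(543,60),(720,107),(695,215),(513,170)],[(503,243),(664,286)])):
    f=lambda c:np.array(c)/3.+[160-.33,150-.33]
    H=onplane(s,f(h),.048)[:,:2]; L=onplane(s,f(l),.044)[:,:2]
    x=(H[0]+H[1]-H[2]-H[3]); x/=np.hypot(*x); y=H[0]+H[3]-H[1]-H[2]; y/=np.hypot(*y)
    a=np.arctan2(x[1],x[0]); a2=np.arctan2(-y[0],y[1]); th=(a*90+a2*130)/220
    x=np.array([np.cos(th),np.sin(th)]); c=H.mean(0); o=c-.105*x; m=L.mean(0)
    ly=L[0]-L[1]
    print(n,'yaw',a,a2,np.arctan2(-ly[0],ly[1]),'c',c,'origin',o,'lipfront',m,'opening',(o-m)@x,'lat',(m-o)@[-x[1],x[0]],'x',x, np.hypot(*(H[0]-H[1])),np.hypot(*(H[0]-H[3])))
o=robot.get_obs(); print(rot(o['ee_rot']).round(3))
E
```

```text
narrow yaw 0.2611477989266737 0.2587724074098541 0.24805205929427476 c [0.70476618 0.24690083] origin [0.60328833 0.21993334] lipfront [0.53480835 0.199389  ] opening 0.07145933533158899 lat -0.002267253817690083 x [0.96645572 0.2568333 ] 0.10915244062449668 0.08755245982648922
wide yaw -0.2576408547065575 -0.2500921812895852 -0.26247185149260127 c [ 0.67184148 -0.12943466] origin [ 0.57018881 -0.10313383] lipfront [ 0.57164093 -0.10154282] opening -0.001007313035235807 lat 0.0019040168941924826 x [ 0.96812071 -0.25048411] 0.14567933720577753 0.09138185345434341
[[-0.973  0.233 -0.001]
 [ 0.233  0.973 -0.002]
 [ 0.    -0.002 -1.   ]]
```

Emit:
{"api": "move_arm", "payload": {
  "deltas": [0, 0, -0.12, -5, -3, 0, 1, 0, 0, -0.24, -10, -6, 0, 1, 0, 0, -0.36, -14.5, -8.5, 0, 1, 0, 0, -0.495, -19, -11, 0, 1, 0, 0, -0.495, -23.5, -13.5, 0, 1, 0, 0, -0.495, -28, -16, 0, 1, 0, 0, -0.495, -32, -18.5, 0, 1, 0, 0, -0.495, -36, -21, 0, 1]
}}

```text
time: 0.9
tool_pos: [0.4156, 0.2598, 0.2051]
ee_rot: [3.141, -0.0, -2.881]
wrist_force: [0.7, 1.2, -0.6]
width: 0.033
finger_force: 0.0
```

Emit:
{"api": "move_arm", "payload": {
  "deltas": [0, 0, 0, -2.5, -4, 3, 1, 0, 0, 0, -5, -8, 6, 1, 0, 0, 0, -5, -8, 10, 1, 0, 0, 0, -5, -8, 14, 1, 0, 0, 0, -5, -8, 16, 1, 0, 0, 0, -5, -8, 16, 1]
}}

```text
time: 1.5
tool_pos: [0.4801, 0.1958, 0.0407]
ee_rot: [-3.141, -0.01, -2.882]
wrist_force: [0.2, 0.2, 0.1]
width: 0.0004
finger_force: 0.0
```

```bash
python3 - <<'E'
from h import *
s=snap('wrist','w1'); o=s['obs']; print(o['tool_pos'],o['ee_rot'],o['wrist_force'],s['T_tool_cam'].round(3),s['fov_y'])
E
```

```text
[0.48008957 0.195805   0.04074207] [-3.14149163 -0.0098987  -2.88199089] [0.17851768 0.18598317 0.05212049] [[ 0.     0.971  0.241  0.069]
 [ 1.    -0.     0.     0.   ]
 [ 0.     0.241 -0.971 -0.18 ]
 [ 0.     0.     0.     1.   ]] 71.65950856615048
```

View pics/w1.png

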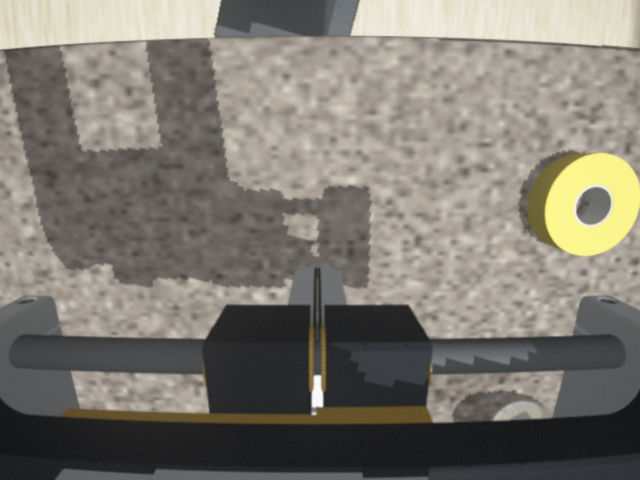

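Emit:
{"api": "move_arm", "payload": {
  "deltas": [0, 0, 0, 0, -0.6, 0.7, 1, 0, 0, 0, -1.5, -0.6, 1.4, 1, 0, 0, 0, -3, -0.6, 1.4, 1, 0, 0, 0, -4, -0.6, 1.4, 1, 0, 0, 0, -5, -0.6, 1.4, 1, 0, 0, 0, -6, -0.6, 1.4, 1, 0, 0, 0, -7, -0.6, 1.4, 1, 0, 0, 0, -8, -0.6, 1.4, 1]
}}

```text
time: 2.35
tool_pos: [0.5631, 0.2121, 0.0318]
ee_rot: [3.142, 0.0, -2.881]
wrist_force: [-2.0, -0.1, 1.6]
width: 0.0006
finger_force: 1.2
```

Emit:
{"api": "move_arm", "payload": {
  "deltas": [0, 0, 0, -0.6, 0, 0, 1, 0, 0, 0, -1.2, 0, 0, 1, 0, 0, 0, -1.8, 0, 0, 1, 0, 0, 0, -2.4, 0, 0, 1, 0, 0, 0, -2.8, 0, 0, 1, 0, 0, 0, -2.8, 0, 0, 1]
}}

```text
time: 2.95
tool_pos: [0.5904, 0.2193, 0.0313]
ee_rot: [3.141, 0.001, -2.881]
wrist_force: [-0.2, -0.4, 1.0]
width: 0.0005
finger_force: 0.0
```

Emit:
{"api": "move_arm", "payload": {
  "deltas": [0, 0, 0, -0.3, 0, 0, 1, 0, 0, 0, -0.6, 0, 0, 1, 0, 0, 0, -0.6, 0, 0, 1]
}}

```text
time: 3.25
tool_pos: [0.5928, 0.2201, 0.0313]
ee_rot: [-3.142, -0.006, -2.881]
wrist_force: [-7.6, -1.7, 4.5]
width: 0.0003
finger_force: 3.9
```

Emit:
{"api": "move_arm", "payload": {
  "deltas": [0, 0, 0, -0.4, 0, 0, 1, 0, 0, 0, -0.4, 0, 0, 1, 0, 0, 0, -0.4, 0, 0, 1, 0, 0, 0, -0.4, 0, 0, 1]
}}

```text
time: 3.65
tool_pos: [0.5929, 0.22, 0.0314]
ee_rot: [-3.141, -0.015, -2.881]
wrist_force: [-16.1, -5.1, 10.2]
width: 0.0003
finger_force: 8.5
```

Emit:
{"api": "move_arm", "payload": {
  "deltas": [0, 0, 0, 2, 0, 0, 1, 0, 0, 0, 5, 0, 0, 1, 0, 0, 0, 5, 0, -4, 1, 0, 0, 0, 5, 0, -8, 1, 0, 0, 0, 5, 0, -12, 1, 0, 0, 0, 5, 0, -12, 1]
}}

```text
time: 4.25
tool_pos: [0.555, 0.21, 0.1597]
ee_rot: [3.141, 0.016, -2.881]
wrist_force: [0.5, -0.3, 0.6]
width: 0.0004
finger_force: 0.0
```

```bash
python3 - <<'E'
from h import *
s=snap('scene','s2'); o=s['obs']; print(o['tool_pos'],o['ee_rot'],o['wrist_force'])
cv2.imwrite('pics/s2c.png',cv2.resize(s['image'][140:300,200:440][:,:,::-1],None,fx=3,fy=3))
E
```

```text
[0.55501703 0.20999577 0.1597201 ] [ 3.14142832  0.01578916 -2.88134003] [ 0.50327291 -0.25694481  0.55189111]
```

View pics/s2c.png

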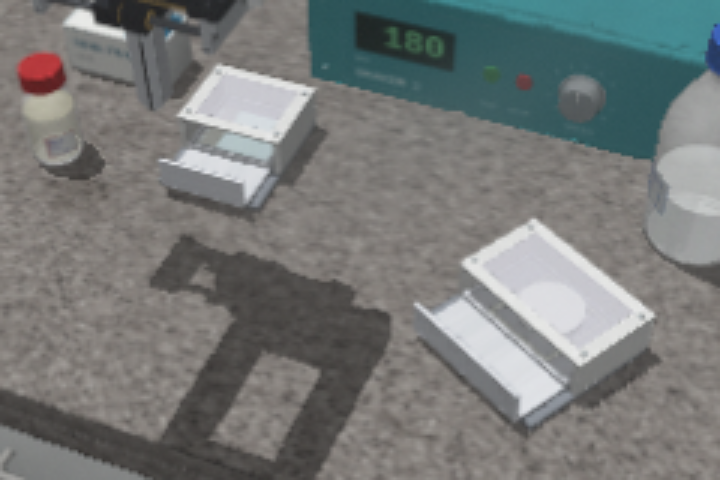

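The narrow tray's lip, at (215,175) in the crop, now sits at its base front, so it is home. The wide tray at (490,355) is still shut with its trough clear.

Emit:
{"api": "move_arm", "payload": {
  "deltas": [0, 0, 0.12, 0.5, -4.2, 0, 1, 0, 0, 0.24, 1, -8.5, 0, 1, 0, 0, 0.36, 1.5, -13, 0, 1, 0, 0, 0.48, 2, -17.5, 0, 1, 0, 0, 0.515, 2.6, -22, 0, 1, 0, 0, 0.515, 3.2, -26.5, 0, 1, 0, 0, 0.515, 3.6, -30, 0, 1, 0, 0, 0.515, 3.8, -32.2, 0, 1]
}}

```text
time: 5.1
tool_pos: [0.5964, -0.115, 0.1491]
ee_rot: [-3.141, -0.003, 2.884]
wrist_force: [-0.1, 0.6, 0.3]
width: 0.0001
finger_force: 0.0
```

Emit:
{"api": "move_arm", "payload": {
  "deltas": [0, 0, 0, 0, 0, 0, 1, 0, 0, 0, 0, 0, 0, 1]
}}

```text
time: 5.3
tool_pos: [0.5964, -0.1119, 0.1497]
ee_rot: [3.141, -0.003, 2.886]
wrist_force: [0.1, -0.6, -0.7]
width: 0.0003
finger_force: 0.0
```

Emit:
{"api": "move_arm", "payload": {
  "deltas": [0, 0, 0, -0.4, 0, 3, 1, 0, 0, 0, -0.4, 0, 6, 1, 0, 0, 0, -0.4, 0, 8.5, 1, 0, 0, 0, -0.4, 0, 10.5, 1, 0, 0, 0, -0.4, 0, 11.5, 1, 0, 0, 0, -0.4, 0, 12.2, 1, 0, 0, 0, -0.4, 0, 12.2, 1]
}}

```text
time: 6.0
tool_pos: [0.6005, -0.1122, 0.0289]
ee_rot: [3.141, -0.001, 2.888]
wrist_force: [-0.2, -0.1, 0.9]
width: 0.0007
finger_force: 0.0
```

Emit:
{"api": "move_arm", "payload": {
  "deltas": [0, 0, 0, 0.5, 0, 0, 1, 0, 0, 0, 1.0, 0, 0, 1, 0, 0, 0, 1.4, 0, 0, 1, 0, 0, 0, 1.8, 0, 0, 1, 0, 0, 0, 2.2, 0, 0, 1, 0, 0, 0, 2.6, 0, 0, 1, 0, 0, 0, 3.0, 0, 0, 1, 0, 0, 0, 3.4, 0, 0, 1]
}}

```text
time: 6.8
tool_pos: [0.5681, -0.1047, 0.03]
ee_rot: [-3.142, 0.001, 2.887]
wrist_force: [3.4, -0.5, 1.4]
width: 0.0006
finger_force: 1.1
```

Emit:
{"api": "move_arm", "payload": {
  "deltas": [0, 0, 0, 0.5, 0, 0, 1, 0, 0, 0, 1.0, 0, 0, 1, 0, 0, 0, 1.5, 0, 0, 1, 0, 0, 0, 2.0, 0, 0, 1, 0, 0, 0, 2.5, 0, 0, 1, 0, 0, 0, 3.0, 0, 0, 1, 0, 0, 0, 3.5, 0, 0, 1, 0, 0, 0, 4.0, 0, 0, 1]
}}

```text
time: 7.6
tool_pos: [0.5288, -0.0943, 0.0294]
ee_rot: [3.141, -0.0, 2.887]
wrist_force: [2.6, -0.1, 2.0]
width: 0.0007
finger_force: 1.1
```

Emit:
{"api": "move_arm", "payload": {
  "deltas": [0, 0, 0, 0.4, 0, 0, 1, 0, 0, 0, 0.8, 0, 0, 1, 0, 0, 0, 1.2, 0, 0, 1, 0, 0, 0, 1.6, 0, 0, 1, 0, 0, 0, 2.0, 0, 0, 1, 0, 0, 0, 2.4, 0, 0, 1, 0, 0, 0, 2.8, 0, 0, 1, 0, 0, 0, 3.2, 0, 0, 1]
}}

```text
time: 8.4
tool_pos: [0.4979, -0.0861, 0.0294]
ee_rot: [3.141, -0.0, 2.887]
wrist_force: [1.9, 0.3, 1.1]
width: 0.0005
finger_force: 1.1
```

Emit:
{"api": "move_arm", "payload": {
  "deltas": [0, 0, 0, 0.3, 0, 0, 1, 0, 0, 0, 0.6, 0, 0, 1, 0, 0, 0, 0.9, 0, 0, 1, 0, 0, 0, 1.2, 0, 0, 1, 0, 0, 0, 1.5, 0, 0, 1, 0, 0, 0, 1.5, 0, 0, 1]
}}

```text
time: 9.0
tool_pos: [0.4887, -0.0837, 0.0297]
ee_rot: [3.141, 0.013, 2.886]
wrist_force: [15.2, -1.9, -10.6]
width: 0.0002
finger_force: 7.5
```

Emit:
{"api": "move_arm", "payload": {
  "deltas": [0, 0, 0, -0.6, 0, 0, 1, 0, 0, 0, -1.2, 0, 0, 1, 0, 0, 0, -1.8, 0, 0, 1, 0, 0, 0, -1.8, 0, 0, 1, 0, 0, 0, -1.8, 0, -3, 1, 0, 0, 0, -1.8, 0, -7, 1, 0, 0, 0, -1.8, 0, -11, 1, 0, 0, 0, -1.8, 0, -15, 1]
}}

```text
time: 9.8
tool_pos: [0.5003, -0.087, 0.1806]
ee_rot: [-3.141, -0.002, 2.887]
wrist_force: [0.9, -0.5, -0.7]
width: 0.0003
finger_force: 0.0
```

Emit:
{"api": "move_arm", "payload": {
  "deltas": [0, 0, 0, 4, 0, 0, 1, 0, 0, 0, 8, 0, 0, 1, 0, 0, 0, 12, 0, 0, 1, 0, 0, 0, 15, 0, 0, 1, 0, 0, 0, 15, 0, 0, 1, 0, 0, 0, 15, 0, 0, 1, 0, 0, 0, 15, 0, 0, 1]
}}

```text
time: 10.5
tool_pos: [0.3566, -0.0496, 0.1795]
ee_rot: [-3.142, 0.0, 2.887]
wrist_force: [-0.0, 0.0, 0.7]
width: 0.0004
finger_force: 0.0
```

```bash
python3 - <<'E'
from h import *
s=snap('scene','s3'); o=s['obs']; print(o['tool_pos'],o['wrist_force'],o['time'])
t=snap('top','t3')
a=cv2.resize(s['image'][140:300,200:440],(540,360)); b=cv2.resize(t['image'][150:300,160:420],(540,312))
cv2.imwrite('pics/f.png',np.vstack([a,b])[:600,:,::-1])
E
```

```text
[ 0.35656693 -0.04960998  0.17950263] [-0.03691233  0.01219518  0.66116969] 10.5
```

View pics/f.png

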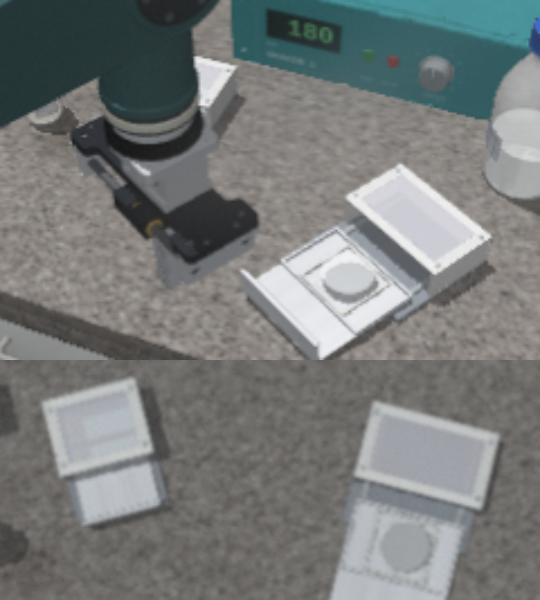

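The wide tray is out with the dish lying in its well, at (350,280) in the upper view. The narrow tray is shut, at (115,490) in the lower view, and the arm is clear of everything.

```bash
python3 -c "
from bench import robot
print(robot.close_job())"
```

```text
the job is handed in; nothing more can be done
None
```

I pushed the narrow tray home and drew the wide tray out to its stop. The last pictures show the dish lying in its well and the arm clear of everything; the job is handed in, but the hand-in returned no verdict.

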